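# Close the overfull charcoal sample tub

### The arm

A 6-joint arm with a two-finger parallel gripper is mounted at the origin on the work surface. World frame = base frame: x ahead of the robot, y to its left, z up, the work surface at z = 0. Lengths are in mm, angles in degrees, forces in N, time in s.
With the tool pointing down it reaches from about 300 to 850 mm from the base axis. Payload 4.2 kg.
Tool frame: the origin (TCP) lies at the very end of the fingers, on their centre line; the grasp point (between the pads) lies 19 mm behind it; z points along the fingers, y is the direction in which the jaws open and shut (so a half turn about z gives the same grasp; the last joint's range is limited). The gripper opens to 91 mm and grips with 3 to 60 N. Pads are 32 mm wide; open, the fingers measure 118 mm over their backs; the gripper's body (76 mm by 178 mm) begins 60 mm behind the grasp point.
Start: joints at [-66.979, 18.312, 89.639, -0, 72.044, -1.146], TCP at [235.412, -524.618, 213.976] pointing down, gripper open.
Joint ranges: [-177.97, 177.97], [-48.28, 115.42], [12.27, 149.76], [-77.06, 257.06], [2.81, 150.46], [-146.56, 146.56]. Speed limits (degrees/s): [147.25, 147.25, 180, 180, 180, 180].

### API

Orientations are given as [roll, pitch, yaw] about the fixed x, y, z axes, in that order (R = Rz(yaw) Ry(pitch) Rx(roll)).
In Python, from workcell import monitor, eyes, job gives the robot as it stands.
- The arm moves only by the tool move_arm, never from a script. Its argument "increments" is a list that holds one entry, the list of rows, each a list of 7 numbers: the opening, from 0 (shut) to 1 (fully open), then the shift along the tool's x, y, z in cm, then the turn, a rotation vector about the tool's x, y, z in rad. In form: [[[jaw, x, y, z, ax, ay, az], ...]]. A call has 1 to 12 rows; each row shifts and turns the pose as measured when the row begins, along the tool's axes as they then stand; what a row does not reach is not made up. A row lasts 1/8 s, in which the tool goes at most 62.5 mm and 10.7 degrees, less where a joint would pass 70% of its speed; a pose out of reach is approached as far as the arm can. A call is refused whole if a number of a shift passes 6.25 or a number of a turn 0.188, either way. A call with a gripper value outside its range is refused whole. The fingers move at their own pace and stop on an object; "force" is the grip in N (left out, the last holds). Time passes only in rows, so rows that do not move let the fingers close. It gives the time, the measured TCP pose, the force and the opening at its end, in the units of the state.
- monitor.state(): the state, without advancing time (a new reading comes with each control period).
- eyes.grab_frame(name): name is "scene" or "top" or "wrist"; returns a dict with "color" (480x640x3 uint8, red, green, blue), "z_map" (480x640 float32, mm along the optical axis (not along the pixel's ray), 0 where there is no reading), "camera_matrix" (3x3 intrinsics, pixels), "rvec" (rotation vector, rad) and "tvec" (3), from world to camera coordinates, as OpenCV has them. Camera axes: x right, y down, z forward; pixel columns grow to the right and rows downward; lengths in mm; the calibration is good to about 2 mm. A picture is of the moment at which its call begins.
- job.job_done(): hands the job in, once; it reports no verdict.
The state is a dict: "time_s": time; "qpos": joint angles; "qvel": joint speeds; "effort": joint torques, N m; "ee_pos": TCP position; "ee_rot": TCP orientation; "force": force on the tool from outside, world axes, zero at the start; "torque": the same for the moment, N m; "gripper_width": finger opening in mm.
Only numpy, scipy, OpenCV 4.12 (cv2) and the standard library are available. Lean on these libraries where they do the work, as an engineer would, in place of code of your own. Each camera call takes 0.05 s, during which the arm holds its last target. There are 200 camera calls.

### The job

The round white sample tub will not close because one charred twig stands up well above its rim. Take that tall piece out and stand it upright in the shallow white dish on the round light stage, then put the lid that fits the tub (the larger of the two lids) on the tub so that it sits flat and fully down on the rim all round.

Things in the scene. Friction and masses are not known exactly. Their poses are not given: they have to be found in the camera images.
- tub: Open round white plastic tub, fixed: 128 mm across the rim, 60 mm high, wall 4 mm, mouth 120 mm, inner floor 5 mm above the table, dark fill line outside 44 mm up. Origin: centre of its underside; z up, yaw arbitrary. In it stand the tall twig and two low charcoal chunks, at most 28 mm high, that may stay. Only contents above the fill line keep the lid from seating.
- tall_center (a point): The tall piece: a black charred twig, a round stub 29 mm in diameter (31 mm over its bark), 90 mm long, 45 g, standing loose on end on the tub's floor, off the tub's centre; its top stands 35 mm above the rim. This point is its centre, half-way up; z along its length (up at the start).
- dish_floor (a point): Shallow round white dish on a round light stage, both fixed. Stage: disc 190 mm across, 16 mm high. Dish: 124 mm across the rim, 14 mm high, wall 3 mm, flat floor about 108 mm across. This point is the centre of the dish's floor, 20 mm above the table; z up.
- lid_knob (a point): Tub's lid, loose, 130 g, right way up on the table: white disc 140 mm across, 6 mm thick; stopper below it 12 mm deep, tapering from 108 to 92 mm across; round grey knob on top, 26 mm in diameter, 40 mm high. This point: on the knob's axis, 14 mm below its top, 44 mm above the table now, 92 mm above it when seated on the tub; z up. The similar 84 mm lid nearby does not fit.
Not all that is in view belongs to the job. What is shaped like the part that bears lid_knob but blue or red is not meant. Leave any red look-alike of the tub alone.

How it is judged:
By the outcome, as a careful person would: the job done as asked, in the order asked, and still so for the second after the job is handed in, with the robot touching nothing.
It also fails if it takes over 69 s, if anything falls off the work surface, if the arm or the gripper's body presses on something with over 40 N, if the wrist force passes 120 N, or if a joint passes its speed limit or range.

## Working session

There is one attempt and no reset: what is moved stays moved. The work goes in short steps, Python scripts to look and compute and a tool call to move; the robot and the scene stay as the last step left them, time stands still between calls to the robot, and variables do not carry over. Pictures are saved under pics/ and viewed, about 8 in all and at most 12, crops included, and the job is handed in when it is done.

Besides the shell and the picture viewer there is one more tool, called after "Emit:" as name(argument=value, ...), one argument or row to a line, values as JSON. move_arm: Moves the arm, as the interface text tells. Its arguments: {"type":"object","properties":{"increments":{"type":"array"},"force":{"type":"number"}},"required":["increments"]}

```bash
mkdir -p pics; ls
cat > h.py <<'E'
import numpy as np, cv2
from workcell import monitor, eyes, job
def grab(n,save=None):
    f=eyes.grab_frame(n)
    if save: cv2.imwrite('pics/'+save,f['color'][:,:,::-1])
    np.savez('last_'+n+'.npz',**f)
    return f
def ld(n): return dict(np.load('last_'+n+'.npz'))
def ray(f,u,v,z):
    R=cv2.Rodrigues(np.array(f['rvec'],float))[0];t=np.array(f['tvec'],float).ravel()
    d=R.T@np.linalg.inv(f['camera_matrix'])@np.array([u,v,1.]);c=-R.T@t
    return c+d*(z-c[2])/d[2]
def cloud(f):
    R=cv2.Rodrigues(np.array(f['rvec'],float))[0];t=np.array(f['tvec'],float).ravel()
    v,u=np.mgrid[:480,:640];z=f['z_map']
    p=np.stack([u,v,np.ones_like(u)],-1)@np.linalg.inv(f['camera_matrix']).T*z[...,None]
    w=(p-t)@R; w[z==0]=np.nan
    return w
E
python3 - <<'E'
from h import *
print(monitor.state())
grab('top','top1.png');grab('scene','scene1.png')
E
```

```text
pics
{'time_s': 0.0, 'qpos': array([-6.69778151e+01,  1.83515583e+01,  8.97086900e+01, -4.71177472e-04,
        7.20434440e+01, -1.14811237e+00]), 'qvel': array([ 0.0311397 ,  0.0348758 , -0.0444992 ,  0.00886222, -0.04792271,
       -0.0010456 ]), 'effort': array([-2.23408456e-04, -4.12470281e+01, -2.31973922e+01,  7.26439850e-02,
        4.56112053e-02, -1.24015646e-04]), 'ee_pos': array([ 235.20715142, -524.11887256,  213.10564191]), 'ee_rot': array([-1.79896320e+02, -1.62980807e-03,  2.41704415e+01]), 'force': array([ 0.00554865,  0.22243233, -0.53216654]), 'torque': array([-0.00617821, -0.02445647,  0.0487147 ]), 'gripper_width': 91.1249057708932}
```

View pics/top1.png

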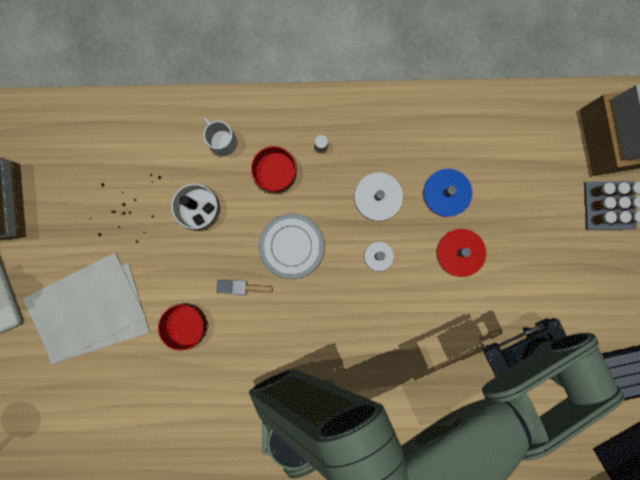

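View pics/scene1.png

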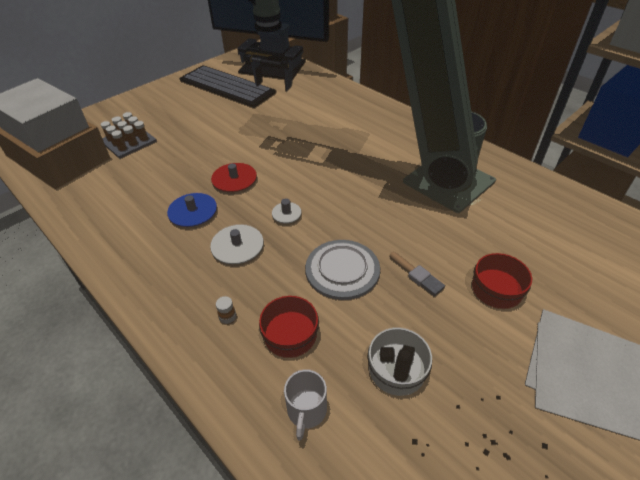

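Top view: the white tub is at (195,207) with the twig leaning towards the upper left at about (188,202). The dish and stage are at (292,245), the big white lid at (379,196), and the small lid at (379,256). The rest are decoys or clutter.

Run:
```python
from h import *
f=ld('top');w=cloud(f);c=f['color'].astype(int)
def circ(m,z,name):
    cs=max(cv2.findContours(m.astype(np.uint8),0,1)[0],key=cv2.contourArea)
    (x,y),r=cv2.minEnclosingCircle(cs);e=cv2.fitEllipse(cv2.convexHull(cs))
    p=ray(f,e[0][0],e[0][1],z);q=ray(f,e[0][0]+e[1][0]/2,e[0][1],z)
    print(name,e,p,'diam',2*np.linalg.norm(p-q))
def box(u,v,r):
    m=np.zeros((480,640),bool);m[v-r:v+r,u-r:u+r]=1;return m
Z=w[...,2]
circ(box(195,207,40)&(Z>40)&(Z<75),60,'tubrim')
b=box(195,207,30)&(Z>80)
print('twig pts',b.sum(),np.nanmean(w[b],0),np.nanmin(w[b],0),np.nanmax(w[b],0))
b=box(195,207,26)&(c.max(-1)<60)
n,l,s,ce=cv2.connectedComponentsWithStats(b.astype(np.uint8))
for i in range(1,n):
    if s[i,4]>15: print('dark',s[i],ce[i],np.nanmax(Z[l==i]))
circ(box(292,245,40)&(Z>8),16,'stage')
circ(box(292,245,26)&(Z>24),34-4,'dishrim')
circ(box(379,196,30)&(Z>9)&(Z<30),18,'lid')
b=box(379,196,20)&(Z>40); print('knob',b.sum(),np.nanmean(w[b],0),np.nanmax(Z[b]))
circ(box(379,256,20)&(Z>9)&(Z<30),18,'slid')
```

```text
tubrim ((194.8233184814453, 205.7227783203125), (45.974952697753906, 46.918434143066406), 93.722412109375) [599.70803665 276.67004144  60.        ] diam 129.0955165760033
twig pts 100 [611.73555951 295.73390946  92.61552911] [598.0084371  283.15429772  82.35663712] [625.21258057 312.46424733  99.66279692]
dark [179 196  18  13 152] [187.66447368 202.03289474] 99.66279691923118
dark [203 203  11  10  68] [207.98529412 207.82352941] 38.26890318379116
dark [200 202  19  28  43] [212.46511628 218.06976744] 49.99919351966504
dark [193 215  11  10  69] [198.13043478 219.4057971 ] 32.49006086434854
stage ((291.4944152832031, 245.34681701660156), (65.14280700683594, 65.63777923583984), 32.94456481933594) [486.55246818  10.21250601  16.        ] diam 187.26855385116716
dishrim ((290.9021301269531, 245.54571533203125), (41.84152603149414, 42.65013122558594), 101.18482971191406) [485.33125332  10.90054981  30.        ] diam 119.07963991421194
lid ((378.5032958984375, 195.62025451660156), (47.81538009643555, 48.18613052368164), 94.39701080322266) [ 625.94508043 -242.39771898   18.        ] diam 137.45733761943535
knob 71 [ 625.76988748 -242.31373477   55.41724965] 62.27755094650341
slid ((378.72265625, 255.4842987060547), (28.849729537963867, 28.93968391418457), 178.53456115722656) [ 453.54386024 -239.33482338   18.        ] diam 82.40590109023707
```

```bash
cat >> h.py <<'E'
from scipy.spatial.transform import Rotation as Ro
def go(x,y,z,yaw=None):
    s=monitor.state();R=Ro.from_euler('xyz',s['ee_rot'],degrees=True)
    d=R.inv().apply(np.array([x,y,z])-s['ee_pos'])/10
    T=Ro.from_euler('xyz',[180,0,s['ee_rot'][2] if yaw is None else yaw],degrees=True)
    print('t',s['time_s'],'pos',s['ee_pos'].round(1),'rot',s['ee_rot'].round(1),'F',s['force'].round(1),'w',round(s['gripper_width'],1))
    print('shift cm',d.round(2),'rows',np.ceil(abs(d).max()/6.25),'turn',(R.inv()*T).as_rotvec().round(3))
E
python3 -c "
from h import *
go(600,285,260,60)"
```

```text
t 0.1 pos [ 235.2 -524.2  213.2] rot [-179.9    0.    24.2] F [-0.2  0.2 -0.2] w 91.3
shift cm [ 66.41 -58.9   -4.59] rows 11.0 turn [-0.002 -0.    -0.625]
```

Emit:
move_arm(
  increments=[
    [[1,0,0,-1.2,0,0,-0.156],[1,0,0,-1.2,0,0,-0.156],[1,0,0,-1.2,0,0,-0.156],[1,0,0,-1.2,0,0,-0.156],[1,0,0,0,0,0,0]],
  ],
)

```text
time_s: 0.72
ee_pos: [234.7, -522.9, 259.6]
ee_rot: [-179.6, -0.3, 61.0]
force: [0.3, 0.4, 0.3]
gripper_width: 90.8
```

```bash
python3 -c "
from h import *
go(600,285,260,60)"
```

```text
t 0.725 pos [ 234.7 -522.9  259.6] rot [-179.6   -0.3   61. ] F [0.3 0.4 0.3] w 90.8
shift cm [88.36 -7.24  0.45] rows 15.0 turn [-0.006 -0.005  0.017]
```

Emit:
move_arm(
  increments=[
    [[1,4,-0.33,0,0,0,0],[1,6,-0.49,0,0,0,0],[1,6,-0.49,0,0,0,0],[1,6,-0.49,0,0,0,0],[1,6,-0.49,0,0,0,0],[1,6,-0.49,0,0,0,0],[1,6,-0.49,0,0,0,0],[1,6,-0.49,0,0,0,0],[1,6,-0.49,0,0,0,0],[1,6,-0.49,0,0,0,0],[1,6,-0.49,0,0,0,0],[1,6,-0.49,0,0,0,0]],
  ],
)

```text
time_s: 2.22
ee_pos: [541.0, 128.8, 254.8]
ee_rot: [-179.1, -0.2, 58.4]
force: [1.2, -1.1, -0.1]
gripper_width: 91.2
```

```bash
python3 -c "
from h import *
go(600,285,260,60)"
```

```text
t 2.225 pos [541.  128.8 254.8] rot [-179.1   -0.2   58.4] F [ 1.2 -1.1 -0.1] w 91.2
shift cm [16.4  -3.16 -0.4 ] rows 3.0 turn [-0.016 -0.005 -0.027]
```

Emit:
move_arm(
  increments=[
    [[1,6,-1.1,-0.1,-0.016,-0.005,-0.027],[1,6,-1.1,-0.1,0,0,0],[1,3.5,-0.9,0,0,0,0],[1,0,0,0,0,0,0],[1,0,0,0,0,0,0]],
  ],
)

```text
time_s: 2.85
ee_pos: [593.6, 285.6, 249.8]
ee_rot: [-179.8, 0.5, 59.6]
force: [-0.9, 0.3, 0.5]
gripper_width: 91.0
```

```bash
python3 -c "
from h import *
go(600,285,260,60)
f=grab('wrist','w1.png');w=cloud(f);Z=w[...,2]
b=(Z>88)&(Z<102)&(np.hypot(w[...,0]-600,w[...,1]-280)<60)
print(b.sum(),w[b].mean(0) if b.any() else 0,np.percentile(w[b],[2,98],axis=0) if b.any() else 0)"
```

```text
t 2.85 pos [593.6 285.6 249.8] rot [-179.8    0.5   59.6] F [-0.9  0.3  0.5] w 91.0
shift cm [ 0.27  0.58 -1.02] rows 1.0 turn [-0.004  0.008 -0.007]
916 [612.10943963 300.02559136  95.83453727] [[599.23393165 287.00181232  90.32424901]
 [624.71079324 312.81710776  97.7285822 ]]
```

View pics/w1.png

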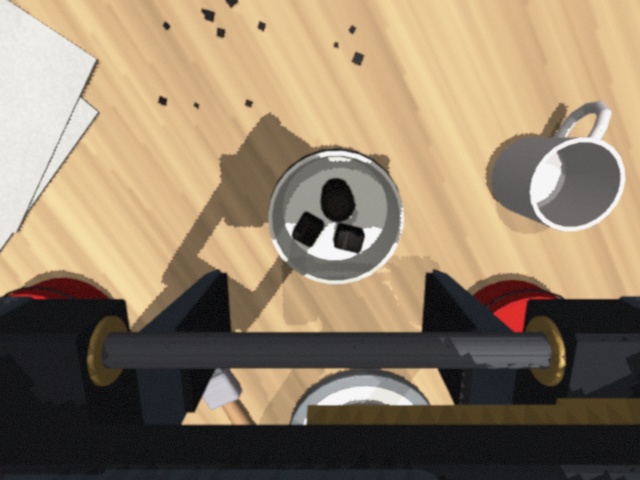

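```bash
python3 -c "
from h import *
f=ld('wrist');w=cloud(f);Z=w[...,2]
b=(abs(Z-60)<5)&(np.hypot(w[...,0]-600,w[...,1]-277)<75)&(np.hypot(w[...,0]-600,w[...,1]-277)>50)
P=w[b][:,:2];A=np.c_[2*P,np.ones(len(P))];s=np.linalg.lstsq(A,(P**2).sum(1),rcond=None)[0]
print('tub',s[:2],2*np.sqrt(s[2]+s[0]**2+s[1]**2),len(P),np.percentile(P,[1,99],axis=0).tolist())
go(612,300,110,60)"
```

```text
tub [600.84204433 282.73585738] 122.3427568484204 2113 [[538.5453140690282, 220.24874664409967], [663.0293251302201, 344.82908827542906]]
t 2.9 pos [593.5 285.5 249.8] rot [-179.7    0.5   59.6] F [ 0.3  0.1 -0.2] w 91.1
shift cm [ 2.3   0.92 13.96] rows 3.0 turn [-0.004  0.008 -0.008]
```

Emit:
move_arm(
  increments=[
    [[0.62,1.1,0.5,3.5,-0.004,0.008,-0.008],[0.62,1.2,0.4,3.5,0,0,0],[0.62,0,0,3.5,0,0,0],[0.62,0,0,3,0,0,0],[0.62,0,0,0,0,0,0],[0.62,0,0,0,0,0,0]],
  ],
)

```text
time_s: 3.65
ee_pos: [614.2, 292.8, 115.8]
ee_rot: [179.8, -0.2, 59.3]
force: [0.0, -0.5, 0.6]
gripper_width: 56.4
```

```bash
python3 -c "
from h import *
go(612,300,60,60)"
```

```text
t 3.65 pos [614.2 292.8 115.8] rot [179.8  -0.2  59.3] F [ 0.  -0.5  0.6] w 56.4
shift cm [ 0.48 -0.57  5.58] rows 1.0 turn [ 0.004 -0.003 -0.013]
```

Emit:
move_arm(
  increments=[
    [[0.62,0.5,-0.6,0.3,0.004,-0.003,-0.013],[0.62,0,0,0.3,0,0,0],[0.62,0,0,0,0,0,0]],
  ],
)

```text
time_s: 4.03
ee_pos: [613.0, 301.1, 113.3]
ee_rot: [179.8, -0.3, 60.0]
force: [-0.2, 0.2, 1.3]
gripper_width: 56.9
```

```bash
python3 -c "
from h import *
grab('wrist','w2.png')
go(612,300,60,60)"
```

```text
t 4.075 pos [613.1 301.3 113.5] rot [179.8  -0.3  60. ] F [-0.4 -0.2  1.3] w 57.1
shift cm [-0.19 -0.05  5.34] rows 1.0 turn [ 0.003 -0.006  0.   ]
```

View pics/w2.png

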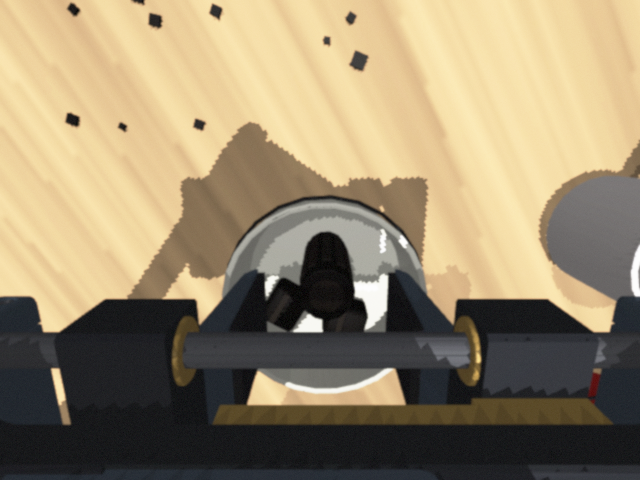

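The twig top at about (327,290) sits centred between the fingers (262 and 388), so I descend and close.

Emit:
move_arm(
  increments=[
    [[0.62,-0.1,0,2,0,0,0],[0.62,0,0,2,0,0,0],[0.62,0,0,1.2,0,0,0],[0.62,0,0,0,0,0,0],[0.2,0,0,0,0,0,0],[0.2,0,0,0,0,0,0],[0.2,0,0,0,0,0,0],[0.2,0,0,0,0,0,0]],
  ],
  force=20,
)

```text
time_s: 5.08
ee_pos: [615.2, 301.9, 64.1]
ee_rot: [179.6, -0.7, 60.0]
force: [-0.2, 0.6, -0.3]
gripper_width: 28.5
```

Emit:
move_arm(
  increments=[
    [[0.1,0,0,0,0,0,0],[0.1,0,0,-1.5,0,0.006,0],[0.1,0,0,-3,0,0.006,0],[0.1,0,0,-3,0,0,0],[0.1,0,0,-3,0,0,0],[0.1,0,0,-2,0,0,0],[0.1,0,0,0,0,0,0],[0.1,0,0,0,0,0,0]],
  ],
)

```text
time_s: 6.08
ee_pos: [613.1, 299.8, 198.0]
ee_rot: [179.5, -1.6, 60.0]
force: [-0.7, -1.0, -0.1]
gripper_width: 28.7
```

```bash
python3 -c "
from h import *
go(486,11,180,60)"
```

```text
t 6.075 pos [613.1 299.8 198. ] rot [179.5  -1.6  60. ] F [-0.7 -1.  -0.1] w 28.7
shift cm [-31.41   3.41   0.94] rows 6.0 turn [ 0.009 -0.028  0.001]
```

Emit:
move_arm(
  increments=[
    [[0.1,-2,0.2,0,0.009,-0.028,0],[0.1,-4,0.45,0,0,0,0],[0.1,-5,0.55,0.1,0,0,0],[0.1,-5,0.55,0.1,0,0,0],[0.1,-5,0.55,0.1,0,0,0],[0.1,-5,0.55,0.1,0,0,0],[0.1,-3.5,0.4,0.1,0,0,0],[0.1,-1.5,0.1,0.1,0,0,0],[0.1,0,0,0,0,0,0],[0.1,0,0,0,0,0,0]],
  ],
)

```text
time_s: 7.32
ee_pos: [474.7, 0.3, 184.6]
ee_rot: [-179.1, 1.2, 60.0]
force: [-0.2, 0.4, -0.8]
gripper_width: 28.7
```

```bash
python3 -c "
from h import *
go(486,11,90,60)
grab('scene','s2.png')
f=grab('wrist','w3.png')"
```

```text
t 7.325 pos [4.747e+02 3.000e-01 1.846e+02] rot [-179.1    1.2   60. ] F [-0.2  0.4 -0.8] w 28.7
shift cm [1.69 0.59 9.42] rows 2.0 turn [-0.016  0.021  0.001]
```

View pics/s2.png

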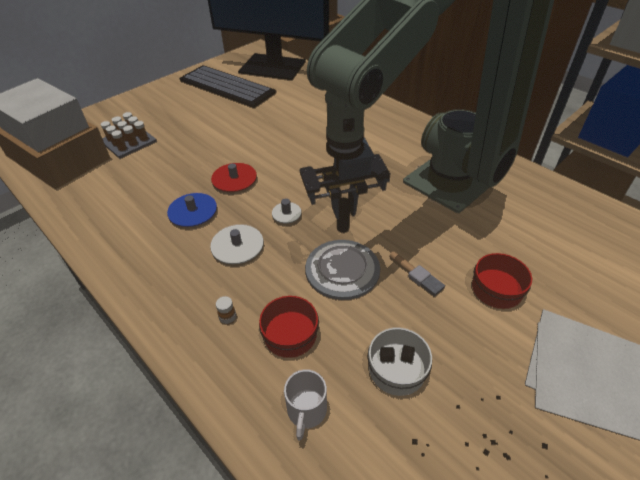

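The twig is held upright above the dish at (343,215), and the tub holds only the two low chunks.

Emit:
move_arm(
  increments=[
    [[0.1,0.9,0.3,2,-0.016,0.021,0],[0.1,0.8,0.3,3,0,0,0],[0.1,0,0,2.5,0,0,0],[0.1,0,0,1,0,0,0],[0.1,0,0,0,0,0,0],[0.1,0,0,0,0,0,0]],
  ],
)

```text
time_s: 8.18
ee_pos: [492.7, 16.8, 98.5]
ee_rot: [179.7, -0.2, 60.5]
force: [-1.2, -0.1, -1.3]
gripper_width: 28.9
```

```bash
python3 -c "
from h import *
go(486,11,79,60)"
```

```text
t 8.175 pos [492.7  16.8  98.5] rot [179.7  -0.2  60.5] F [-1.2 -0.1 -1.3] w 28.9
shift cm [-0.84 -0.31  1.95] rows 1.0 turn [ 0.005 -0.004  0.008]
```

Emit:
move_arm(
  increments=[
    [[0.1,-0.5,-0.2,0.6,0.005,-0.004,0],[0.1,0,0,0.5,0,0,0],[0.1,0,0,0.3,0,0,0],[0.1,0,0,0.1,0,0,0],[0.1,0,0,0,0,0,0]],
  ],
)

```text
time_s: 8.8
ee_pos: [489.3, 12.9, 84.2]
ee_rot: [179.9, -0.1, 60.4]
force: [0.5, 0.4, 0.7]
gripper_width: 28.5
```

Emit:
move_arm(
  increments=[
    [[0.1,0,0,0.2,0,0,0],[0.1,0,0,0.2,0,0,0],[0.1,0,0,0,0,0,0]],
  ],
)

```text
time_s: 9.18
ee_pos: [489.4, 13.0, 80.0]
ee_rot: [179.9, -0.1, 60.4]
force: [0.2, -0.0, 0.3]
gripper_width: 28.2
```

Emit:
move_arm(
  increments=[
    [[0.1,0,0,0.15,0,0,0],[0.1,0,0,0,0,0,0]],
  ],
)

```text
time_s: 9.43
ee_pos: [489.6, 13.0, 78.7]
ee_rot: [179.8, -0.1, 60.4]
force: [-0.4, 0.2, 0.9]
gripper_width: 28.5
```

Emit:
move_arm(
  increments=[
    [[0.1,0,0,0.15,0,0,0],[0.1,0,0,0.05,0,0,0],[0.1,0,0,0,0,0,0]],
  ],
)

```text
time_s: 9.8
ee_pos: [489.6, 13.0, 78.8]
ee_rot: [179.8, -0.1, 60.4]
force: [-0.3, 0.0, 0.6]
gripper_width: 28.9
```

Emit:
move_arm(
  increments=[
    [[0.1,0,0,0.25,0,0,0],[0.1,0,0,0,0,0,0]],
  ],
)

```text
time_s: 10.05
ee_pos: [490.3, 13.1, 79.0]
ee_rot: [179.7, -0.2, 60.4]
force: [0.0, -0.1, 0.0]
gripper_width: 28.6
```

Stopped at 79, as predicted for floor contact. Release.

Emit:
move_arm(
  increments=[
    [[0.4,0,0,0,0,0,0],[0.6,0,0,0,0,0,0],[0.7,0,0,0,0,0,0],[0.7,0,0,-1,0,0,0],[0.7,0,0,-2.5,0,0,0],[0.7,0,0,-4,0,0,0],[0.7,0,0,-4,0,0,0],[0.7,0,0,-2,0,0,0],[0.7,0,0,0,0,0,0],[0.7,0,0,0,0,0,0]],
  ],
)

```text
time_s: 11.3
ee_pos: [489.2, 13.0, 218.8]
ee_rot: [179.7, -0.2, 60.4]
force: [-0.6, -0.2, -0.0]
gripper_width: 63.9
```

```bash
python3 -c "
from h import *
go(600,-242,190,60)
grab('wrist','w4.png')"
```

```text
t 11.3 pos [489.2  13.  218.8] rot [179.7  -0.2  60.4] F [-0.6 -0.2 -0. ] w 63.9
shift cm [-16.72  22.21   2.94] rows 4.0 turn [ 0.005 -0.003  0.008]
```

View pics/w4.png

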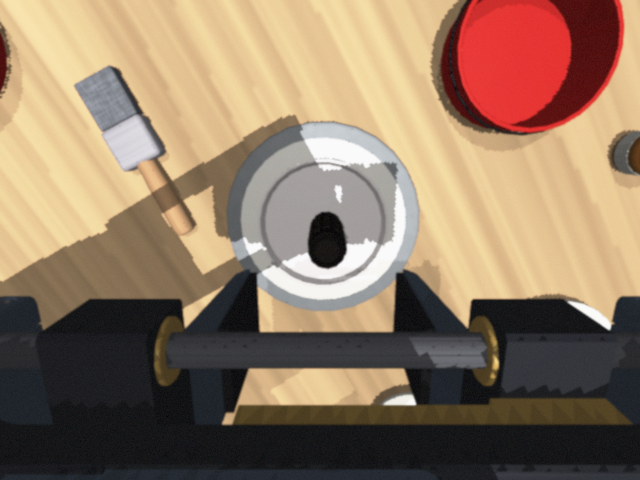

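The twig stands upright in the dish at (327,238). Next I go to the lid.

Emit:
move_arm(
  increments=[
    [[0.7,-2.5,2.7,0,0.005,-0.003,0.008],[0.7,-4,4.4,0,0,0,0],[0.7,-4,4.4,0,0,0,0],[0.7,-4,4.4,0,0,0,0],[0.7,-3,3.5,0.5,0,0,0],[0.7,-1.5,2,0.5,0,0,0],[0.7,0,0,0,0,0,0],[0.7,0,0,0,0,0,0]],
  ],
)

```text
time_s: 12.35
ee_pos: [578.5, -264.3, 196.0]
ee_rot: [-178.9, 0.1, 60.1]
force: [-0.6, 0.3, 0.7]
gripper_width: 63.4
```

```bash
cat > lid.py <<'E'
from h import *
f=grab('wrist','w5.png');w=cloud(f);Z=w[...,2]
r=np.hypot(w[...,0]-626,w[...,1]+242)
b=(Z>53)&(Z<63)&(r<35);print('knob',b.sum(),w[b].mean(0) if b.any() else 0)
b=(abs(Z-18)<5)&(r<85)&(f['color'].min(-1)>120);print('disc',b.sum(),np.percentile(w[b],[1,99],axis=0).round(1).tolist())
m=cv2.findContours(b.astype(np.uint8),0,1)[0];e=cv2.fitEllipse(cv2.convexHull(max(m,key=cv2.contourArea)));print(e,ray(f,*e[0],18))
go(626,-242,110,60)
E
python3 lid.py
```

```text
knob 847 [ 626.11559603 -240.53648363   58.62477895]
disc 18568 [[562.5, -305.5, 17.0], [691.4, -175.4, 20.6]]
((364.3224182128906, 172.0691375732422), (156.41485595703125, 160.7692413330078), 21.56047248840332) [ 628.68775389 -237.87880676   18.        ]
t 12.4 pos [ 578.5 -264.2  196. ] rot [-1.789e+02  1.000e-01  6.010e+01] F [ 0.4  0.5 -0.3] w 63.8
shift cm [4.31 3.18 8.53] rows 2.0 turn [-0.02   0.002  0.002]
```

View pics/w5.png

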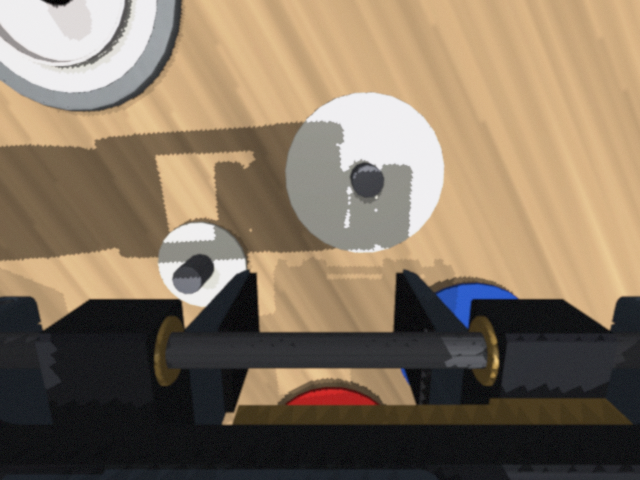

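The large lid is at (364,172) with its knob at (367,180). The point is measured at (626,-240), and the top at 58.6 mm matches.

Emit:
move_arm(
  increments=[
    [[0.7,1.6,1.2,2,-0.02,0,0],[0.7,1.8,1.2,3,0,0,0],[0.7,1,0.6,3,0,0,0],[0.7,0,0,1,0,0,0],[0.7,0,0,0,0,0,0],[0.7,0,0,0,0,0,0]],
  ],
)

```text
time_s: 13.15
ee_pos: [627.0, -235.3, 108.5]
ee_rot: [179.7, 0.1, 60.4]
force: [-1.2, 0.9, 0.2]
gripper_width: 64.1
```

```bash
python3 -c "
from h import *
go(626.5,-240.5,26,60)"
```

```text
t 13.15 pos [ 627.  -235.3  108.5] rot [1.797e+02 1.000e-01 6.040e+01] F [-1.2  0.9  0.2] w 64.1
shift cm [-0.47  0.17  8.25] rows 2.0 turn [0.006 0.001 0.008]
```

Emit:
move_arm(
  increments=[
    [[0.7,-0.4,0.15,1.5,0.006,0,0.008],[0.7,0,0,2,0,0,0],[0.7,0,0,2,0,0,0],[0.7,0,0,1.2,0,0,0],[0.7,0,0,0.5,0,0,0],[0.7,0,0,0,0,0,0]],
  ],
)

```text
time_s: 13.9
ee_pos: [627.0, -243.1, 36.3]
ee_rot: [179.7, 0.0, 59.8]
force: [-0.2, -0.0, -0.2]
gripper_width: 63.8
```

```bash
python3 -c "
from h import *
go(626.5,-240.5,26,60)"
```

```text
t 13.9 pos [ 627.  -243.1   36.3] rot [179.7   0.   59.8] F [-0.2 -0.  -0.2] w 63.8
shift cm [ 0.2  -0.18  1.03] rows 1.0 turn [ 0.006  0.001 -0.004]
```

Emit:
move_arm(
  increments=[
    [[0.7,0.2,-0.15,0.5,0.006,0,0],[0.7,0,0,0.5,0,0,0],[0.7,0,0,0,0,0,0],[0.4,0,0,0,0,0,0],[0.15,0,0,0,0,0,0],[0.15,0,0,0,0,0,0],[0.15,0,0,0,0,0,0],[0.15,0,0,0,0,0,0]],
  ],
  force=35,
)

```text
time_s: 14.9
ee_pos: [627.9, -240.8, 27.6]
ee_rot: [179.9, 0.0, 59.8]
force: [-0.0, 0.2, -1.0]
gripper_width: 25.4
```

Emit:
move_arm(
  increments=[
    [[0.1,0,0,-1,0,0,0],[0.1,0,0,-2,0,0,0],[0.1,0,0,-3.5,0,0,0],[0.1,0,0,-4,0,0,0],[0.1,0,0,-4,0,0,0],[0.1,0,0,-2.5,0,0,0],[0.1,0,0,-1,0,0,0],[0.1,0,0,0,0,0,0],[0.1,0,0,0,0,0,0]],
  ],
)

```text
time_s: 16.02
ee_pos: [626.1, -240.1, 213.9]
ee_rot: [-180.0, 0.0, 59.8]
force: [0.9, -0.4, -0.9]
gripper_width: 25.0
```

```bash
python3 -c "
from h import *
go(601,281,215,60)"
```

```text
t 16.025 pos [ 626.1 -240.1  213.9] rot [-180.     0.    59.8] F [ 0.9 -0.4 -0.9] w 25.0
shift cm [ 43.75 -28.41  -0.12] rows 7.0 turn [-0.001  0.001 -0.004]
```

Emit:
move_arm(
  increments=[
    [[0.1,2,-1.3,0,0,0,0],[0.1,4,-2.6,0,0,0,0],[0.1,5,-3.25,0,0,0,0],[0.1,5,-3.25,0,0,0,0],[0.1,5,-3.25,0,0,0,0],[0.1,5,-3.25,0,0,0,0],[0.1,5,-3.25,0,0,0,0],[0.1,4,-2.6,0,0,0,0],[0.1,2.5,-1.6,0,0,0,0],[0.1,1.2,-0.8,0,0,0,0],[0.1,0,0,0,0,0,0],[0.1,0,0,0,0,0,0]],
  ],
)

```text
time_s: 17.52
ee_pos: [591.4, 245.1, 203.2]
ee_rot: [-178.7, 0.5, 60.0]
force: [-0.4, -0.5, -1.7]
gripper_width: 25.5
```

```bash
python3 -c "
from h import *
go(601,280,150,60)
f=grab('top','t2.png')
im=cv2.imread('pics/t2.png')
grab('wrist','w6.png');a=cv2.imread('pics/w6.png')
b=cv2.resize(im[140:300,140:340],(400,320))
o=np.zeros((480,800,3),np.uint8);o[:320,400:]=b;o[:300,:400]=cv2.resize(a,(400,300));cv2.imwrite('pics/m6.png',o)"
```

```text
t 17.525 pos [591.4 245.1 203.2] rot [-178.7    0.5   60. ] F [-0.4 -0.5 -1.7] w 25.5
shift cm [ 3.55 -0.8   5.31] rows 1.0 turn [-0.023  0.009 -0.   ]
```

View pics/m6.png

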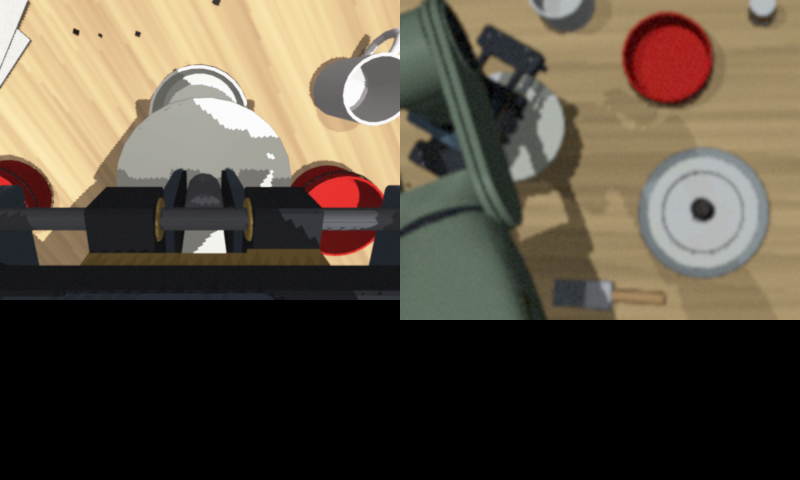

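The lid is held by its knob, and the twig still stands in the dish (right crop, 703,209). I align over the tub.

Emit:
move_arm(
  increments=[
    [[0.1,1.8,-0.4,1,-0.023,0.009,0],[0.1,1.5,-0.4,2,0,0,0],[0.1,0,0,1.5,0,0,0],[0.1,0,0,0,0,0,0],[0.1,0,0,0,0,0,0]],
  ],
)

```text
time_s: 18.25
ee_pos: [602.4, 273.7, 155.8]
ee_rot: [180.0, 0.1, 59.6]
force: [-0.0, -0.7, -0.9]
gripper_width: 25.0
```

```bash
python3 -c "
from h import *
go(601,281,100,60)"
```

```text
t 18.25 pos [602.4 273.7 155.8] rot [1.80e+02 1.00e-01 5.96e+01] F [-0.  -0.7 -0.9] w 25.0
shift cm [ 0.57 -0.49  5.58] rows 1.0 turn [ 0.     0.002 -0.007]
```

Emit:
move_arm(
  increments=[
    [[0.1,0.55,-0.45,1,0,0.002,0],[0.1,0,0,2,0,0,0],[0.1,0,0,1.5,0,0,0],[0.1,0,0,0.4,0,0,0],[0.1,0,0,0,0,0,0],[0.1,0,0,0,0,0,0]],
  ],
)

```text
time_s: 19.0
ee_pos: [602.4, 281.9, 106.5]
ee_rot: [179.9, -0.2, 59.6]
force: [0.2, -0.7, -1.1]
gripper_width: 25.3
```

```bash
python3 -c "
from h import *
go(601,281,90,60)
a=grab('wrist','w7.png')['color'][:,:,::-1];b=grab('scene','s3.png')['color'][:,:,::-1]
o=np.zeros((300,800,3),np.uint8);o[:,:400]=cv2.resize(a,(400,300));o[:,400:]=cv2.resize(b[300:420,320:480],(400,300));cv2.imwrite('pics/m7.png',o)"
```

```text
t 19.0 pos [602.4 281.9 106.5] rot [179.9  -0.2  59.6] F [ 0.2 -0.7 -1.1] w 25.3
shift cm [-0.16 -0.08  1.65] rows 1.0 turn [ 0.003 -0.004 -0.007]
```

View pics/m7.png

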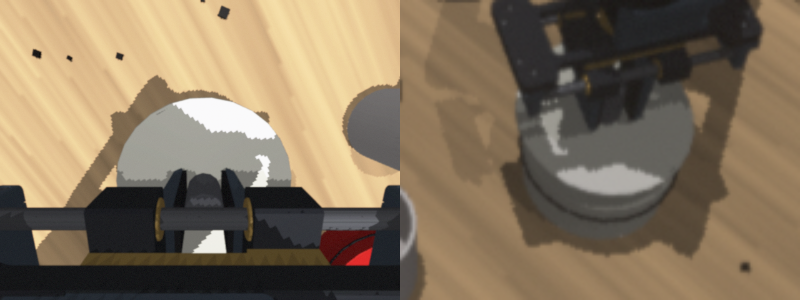

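The lid hovers level and centred over the tub (right crop, disc at about 607,135). I lower it step by step.

Emit:
move_arm(
  increments=[
    [[0.1,-0.1,-0.05,0.5,0.003,-0.004,0],[0.1,0,0,0.5,0,0,0],[0.1,0,0,0.5,0,0,0],[0.1,0,0,0.3,0,0,0],[0.1,0,0,0,0,0,0]],
  ],
)

```text
time_s: 19.73
ee_pos: [601.6, 281.2, 87.7]
ee_rot: [-180.0, -0.0, 59.6]
force: [-0.0, -0.2, -0.8]
gripper_width: 25.2
```

Emit:
move_arm(
  increments=[
    [[0.1,0,0,0.4,0,0,0],[0.1,0,0,0.3,0,0,0],[0.1,0,0,0.2,0,0,0],[0.1,0,0,0,0,0,0]],
  ],
)

```text
time_s: 20.23
ee_pos: [601.7, 281.3, 78.2]
ee_rot: [-180.0, -0.0, 59.6]
force: [0.2, -0.8, -1.2]
gripper_width: 25.4
```

Emit:
move_arm(
  increments=[
    [[0.1,0,0,0.2,0,0,0],[0.1,0,0,0.15,0,0,0],[0.1,0,0,0.15,0,0,0]],
  ],
)

```text
time_s: 20.6
ee_pos: [601.9, 281.4, 75.8]
ee_rot: [180.0, -0.1, 59.6]
force: [-4.3, -1.2, 8.7]
gripper_width: 25.5
```

Contact came at 75.8 mm against 75.6 expected, so I release and rise.

Emit:
move_arm(
  increments=[
    [[0.1,0,0,0,0,0,0],[0.4,0,0,0,0,0,0],[0.7,0,0,0,0,0,0],[0.7,0,0,0,0,0,0],[0.7,0,0,-1,0,0,0],[0.7,0,0,-3,0,0,0],[0.7,0,0,-4,0,0,0],[0.7,-2,0,-4,0,0,0],[0.7,-4,0,-2,0,0,0],[0.7,-4,0,0,0,0,0],[0.7,0,0,0,0,0,0],[0.7,0,0,0,0,0,0]],
  ],
)

```text
time_s: 22.1
ee_pos: [551.8, 194.1, 225.3]
ee_rot: [179.6, -0.5, 59.6]
force: [0.2, 0.5, 0.9]
gripper_width: 64.0
```

```bash
python3 -c "
from h import *
f=grab('wrist');w=cloud(f);Z=w[...,2];a=f['color'][:,:,::-1];b=grab('scene','s4.png')['color'][:,:,::-1]
r=np.hypot(w[...,0]-601,w[...,1]-281)
m=(r>20)&(r<66)&(abs(Z-66)<12);P=w[m];c=np.linalg.lstsq(np.c_[P[:,:2]-[601,281],np.ones(len(P))],P[:,2],rcond=None)[0]
print('lid plane',len(P),c,'tilt deg',np.degrees(np.hypot(*c[:2])))
m=(r<85)&(abs(Z-66)<6);print(np.percentile(w[m],[1,99],axis=0).round(1).tolist())
print(monitor.state()['ee_pos'],monitor.state()['time_s'])
o=np.zeros((300,800,3),np.uint8);o[:,:400]=cv2.resize(a,(400,300));o[:,400:]=cv2.resize(b[190:430,220:540],(400,300));cv2.imwrite('pics/m8.png',o)"
```

```text
lid plane 20547 [ 3.03671509e-04 -3.37799621e-04  6.70461513e+01] tilt deg 0.026025466752172464
[[536.5, 216.2, 65.2], [666.5, 346.1, 68.8]]
[551.72543295 194.29780981 224.7740391 ] 22.2
```

View pics/m8.png

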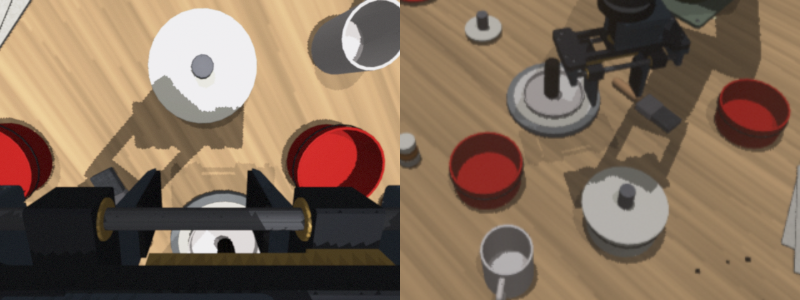

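The lid sits flat on the tub: its disc top is at 67 mm (66 expected) with 0.03° tilt. The twig stands in the dish and the gripper is clear of everything.

```bash
python3 -c "
from h import *
print(job.job_done())"
```

```text
the job is handed in; nothing more can be done
None
```

The job is done and handed in at about 22 s. I lifted the tall twig out of the tub and stood it upright in the dish, about 4 mm from the dish's measured centre. I then put the larger white lid on the tub.

- **Lid seating:** the lid met the rim at 75.8 mm tool height, against 75.6 mm expected, with about 9 N of contact force. After release its disc top measured 67 mm (66 expected) with 0.03° tilt.
- **Final picture:** the twig is standing in the dish, the lid is on the tub, and the gripper is clear of both.
- **Disagreement:** the top and wrist cameras gave tub centres 6 mm apart in y (277 and 283). I aimed for 281, and the lid went in without catching.
- **Weak signal:** the force reading showed no clear contact when I set the twig down, so I judged it by the arm stopping at the expected height.

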